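# Fit the right collar on the expanding mandrel and hold it at three clicks

## Robot

A 6-joint arm with a two-finger parallel gripper is mounted at the origin on a cart in front of the work surface, level with it; the furniture and walls round the work are solid. World frame = base frame: x ahead of the robot, y to its left, z up, the work surface at z = 0. Lengths are in m, angles in rad, forces in N, time in s.
With the tool pointing down it reaches from about 0.4 to 0.825 m from the base axis. Payload 7 kg.
Tool frame: the origin (TCP) lies at the very end of the fingers, on their centre line; the grasp point (between the pads) lies 19 mm behind it (arm.grip_point_offset is the distance from the TCP to the grasp point, in m); z points along the fingers, y is the line along which they close (so a half turn about z gives the same grasp; the last joint's range is limited). The gripper opens to 88 mm and grips with 3 to 60 N. Pads are 19 mm wide; open, the fingers measure 130 mm over their backs; the gripper's body (78 mm by 193 mm) begins 47 mm behind the grasp point.
Start: joints at [-0.85, 0.359, 0.012, 0, -1.224, -0.288], TCP at [0.283, -0.613, 0.227] pointing down, gripper open.
Joint ranges: [-3.07, 3.07], [-1.43, 2.12], [-1.02, 1.25], [-3.03, 1.67], [-3.05, -0], [-3.03, 3.03]. Speed limits (rad/s): [2.39, 2.39, 3.01, 3.14, 3.14, 3.14].

## Interface

Orientations are given as [roll, pitch, yaw] about the fixed x, y, z axes, in that order (R = Rz(yaw) Ry(pitch) Rx(roll)).
In Python, from station import arm, cams gives the robot as it stands.
- The arm moves only by the shell command python3 -m handwheel 'ROWS' [FORCE]. ROWS is JSON, a list that holds one entry, the list of rows, each a list of 7 numbers: the shift along the tool's x, y, z normalised to -1 to 1, where 1 is 0.08 m, then the turn, a rotation vector about the tool's x, y, z normalised to -1 to 1, where 1 is 0.5 rad, then the closure in counts, from 0 (fully open) to 255 (shut). In form: [[[x, y, z, wx, wy, wz, hand], ...]]. A call has 1 to 5 rows; each row is the pose to reach, as a shift and turn from the pose commanded when the call began, along the tool's axes at that moment; what a row does not reach only later rows make up. A row lasts 1/8 s, in which the tool goes at most 62.5 mm and 10.7 degrees, less where a joint would pass 70% of its speed; a pose out of reach is approached as far as the arm can. A call with a number of a shift or a turn outside -1 to 1 is refused whole. A call with a gripper value outside its range is refused whole. The fingers move at their own pace and stop on an object; FORCE is the grip in N (left out, the last holds). Time passes only in rows, so rows that repeat a pose let the fingers close. It gives the time, the measured TCP pose, the force, the opening and the grip force at its end, in the units of the state.
- arm.get_state(): the state, without advancing time (a new reading comes with each control period).
- cams.grab_frame(name): name is "scene" or "top" or "wrist"; returns the picture (420x560x3 uint8, blue, green, red); there is no depth.
- cams.camera_info(name): a dict with "camera_matrix" (3x3 intrinsics, pixels), "R" (3x3) and "t" (3): a world point X has camera coordinates R X + t; the wrist camera has in their place "hand_eye" (4x4, takes a point from camera to tool coordinates, whose origin is the TCP and whose axes are the flange's). Camera axes: x right, y down, z forward; pixel columns grow to the right and rows downward; lengths in m; the calibration is good to about 2 mm. A picture is of the moment at which its call begins: read the wrist's pose just before it. camera_info takes no time and is no camera call.
- arm.job_done(): hands the job in; it is judged then, once.
The state is a dict: "t": time; "q": joint angles; "qd": joint speeds; "joint_efforts": joint torques, N m; "eef_pos": TCP position; "ee_rot": TCP orientation; "force": force on the tool from outside, world axes, zero at the start; "moment": the same for the moment, N m; "width": finger opening in m; "gripper_force": force on a finger pad.
Only numpy, scipy, OpenCV 4.12 (cv2) and the standard library are available. Lean on these libraries where they do the work, as an engineer would, in place of code of your own. Each camera call takes 0.05 s, during which the arm holds its last target. There are 200 camera calls.

## Task

One of the two brass collars is bored too small to go down over the upright pin of the expanding mandrel: put that one in the red tray, and slide the other fully home on the pin and let go of it. Then swing the mandrel's lever by its red upright grip clockwise by exactly three clicks, never past the third, to clamp the collar. The lever springs back when let go, so finish while still holding it there at the third click; leave the other things on the table where they are.

Things in the scene. Friction and masses are not known exactly. Their poses are not given: they have to be found in the camera images.
- mandrel: expanding mandrel fixed to the table: round green base (diameter 136, 12 high), steel click wheel, steel column (diameter 38) with its flat top, the shoulder, 36 up, and an upright steel pin of diameter 18 in its middle. Origin on the pin's axis at table height. At rest the lever points 1.22 rad clockwise of x. A plunger housing, 26 high, reaches 96 from the axis on the +x +y side (mm)
- pin_tip (a point): top of the mandrel's pin, 77 above the table, 41 above the shoulder; the top 6 tapers from diameter 18 to 13 (mm)
- seated (a point): point on the pin's axis 54 above the table, 18 above the shoulder: where a collar's centre is when it is fully home (mm)
- lever_grip (a point): on the axis of the lever's red upright grip, 64 above the table: a vertical round rod of diameter 16 from 33 to 95 above the table, 110 from the pin's axis; it moves with the lever. The return spring pushes back with 2 N here at rest and 4 N at the third click; each crest adds about 2.5 N just before it and takes off as much just after it (mm)
- click_lever (a joint): the lever's angle about the pin's vertical axis, rad: 0 at rest against its stop, growing clockwise seen from above, end stop 1.0. A click (a ball drops into the next notch) comes every 0.20 rad, 22 mm at the grip: notches at 0.20, 0.40, 0.60, 0.80, crests at 0.10, 0.30, 0.50, 0.70. Let go, it springs back to 0
- collar_a_mid (a point): centre (18 above the underside) of one of two brass collars, tubes open at both ends, outer diameter 34, height 36, 40 to 85 g, standing upright on the table. One has a bore of 21 and slides freely down the 18 mm pin, the other a bore of 15 and cannot; which this is, is not said. z along the bore (mm)
- collar_b_mid (a point): centre (18 above the underside) of one of two brass collars, tubes open at both ends, outer diameter 34, height 36, 40 to 85 g, standing upright on the table. One has a bore of 21 and slides freely down the 18 mm pin, the other a bore of 15 and cannot; which this is, is not said. z along the bore (mm)
- collar_a: the same collar as collar_a_mid; origin at the centre of its underside (mm)
- collar_b: the same collar as collar_b_mid; origin at the centre of its underside (mm)
- reject_tray: red open square tray, 110 x 110 outside, 22 high, wall and floor 4 thick, fixed to the table; origin under its centre, x and y along its sides (mm)
- loupe: black loupe, 34 x 34 x 30; a bystander to leave alone; origin under its centre (mm)
- frost_pot: frosted pot with a white lid, diameter 50, 38 high; a bystander to leave alone; origin under its centre (mm)
- cream_jar: white screw-top jar, diameter 48, 46 high; a bystander to leave alone; origin under its centre (mm)
- cream_jar_low: white screw-top jar, diameter 45, 36 high; a bystander to leave alone; origin under its centre (mm)
- stamp: wooden stamp block with a red face, 52 x 56 x 27; a bystander to leave alone; origin under its centre (mm)
- spectacles: open dark red spectacles, 142 x 132 x 41; a bystander to leave alone; origin under its centre (mm)
There are look-alikes about, which are no part of the job. Leave any purple look-alike of the collar_b alone.

How it is judged:
By the outcome, as a careful person would: the job done as asked, in the order asked, and still so for the second after the job is handed in, while the arm keeps its last pose, push and grip.
It also fails if it takes over 72 s, if anything falls off the work surface, if the arm or the gripper's body presses on something with over 40 N, if the wrist force passes 120 N, or if a joint passes its speed limit or range.

## Working session

There is one attempt and no reset: what is moved stays moved. The work goes in short steps, Python scripts to look and compute and a shell command to move; the robot and the scene stay as the last step left them, time stands still between calls to the robot, and variables do not carry over. Pictures are saved under pics/ and viewed, at most 10 in all, crops included, and the job is handed in when it is done.

```bash
ls; mkdir -p pics
python3 - <<'E'
from station import arm,cams
import cv2
s=arm.get_state();print(s)
for n in("scene","top"):
    cv2.imwrite(f"pics/{n}0.png",cv2.resize(cams.grab_frame(n),(784,588)))
    print(cams.camera_info(n))
print(cams.camera_info("wrist"))
E
```

```text
pics
{'t': 0.0, 'q': array([-8.49948887e-01,  3.59377112e-01,  1.10433733e-02, -3.63012534e-04,
       -1.22409733e+00, -2.88079301e-01]), 'qd': array([-0.00082882, -0.00056235,  0.00025372,  0.00176153,  0.00051923,
        0.00111332]), 'joint_efforts': array([-8.23904193e-04, -5.82716775e+01,  2.93055171e+01,  6.99745104e+00,
        6.75518837e-03, -1.47328960e-04]), 'eef_pos': array([ 0.28283926, -0.612333  ,  0.22561995]), 'ee_rot': array([ 3.13992831e+00, -1.37304652e-04, -2.70894803e+00]), 'force': array([-0.66569986,  0.16591966, -0.66316309]), 'moment': array([-0.05295056, -0.04974338, -0.07613898]), 'gripper_force': 0.0, 'width': 0.0877132588211983}
{'camera_matrix': array([[545.51958319,   0.        , 283.65160503],
       [  0.        , 545.51958319, 206.80615119],
       [  0.        ,   0.        ,   1.        ]]), 'R': array([[ 0.73629612, -0.67637593,  0.0195862 ],
       [-0.33016799, -0.3843823 , -0.8621133 ],
       [ 0.59064127,  0.62830395, -0.50633688]]), 't': array([-0.5157603 ,  0.25008018,  1.54076587])}
{'camera_matrix': array([[445.78900694,   0.        , 287.95472827],
       [  0.        , 445.78900694, 207.44791042],
       [  0.        ,   0.        ,   1.        ]]), 'R': array([[ 0.01106603, -0.9998299 , -0.01475545],
       [-0.99764887, -0.01004141, -0.06779315],
       [ 0.06763346,  0.01547096, -0.99759028]]), 't': array([-0.05694362,  0.60949891,  1.22028927])}
{'camera_matrix': array([[323.59503505,   0.        , 279.28689939],
       [  0.        , 323.59503505, 205.66307869],
       [  0.        ,   0.        ,   1.        ]]), 'hand_eye': array([[-1.31717423e-03, -9.61570473e-01, -2.74555078e-01,
         7.29003350e-02],
       [ 9.99998971e-01, -1.42257101e-03,  1.84769490e-04,
         9.71369783e-05],
       [-5.68242980e-04, -2.74554552e-01,  9.61571357e-01,
        -1.57457218e-01],
       [ 0.00000000e+00,  0.00000000e+00,  0.00000000e+00,
         1.00000000e+00]])}
```

View pics/top0.png

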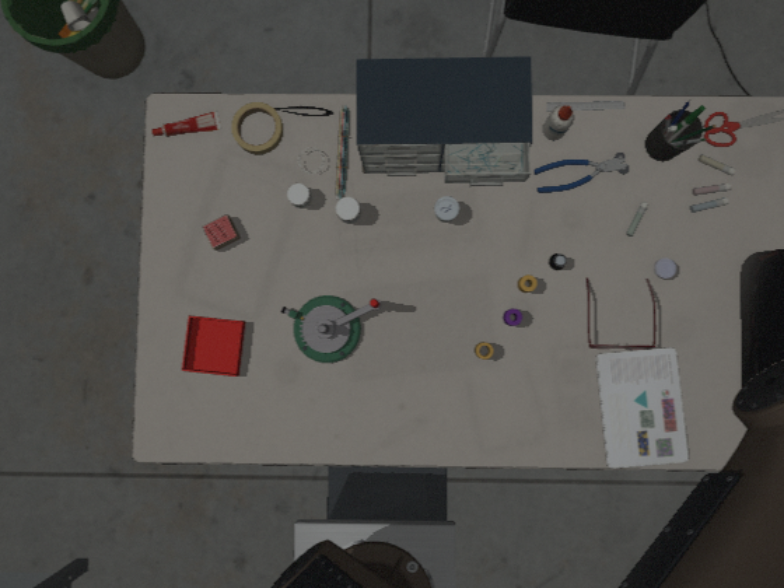

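View pics/scene0.png

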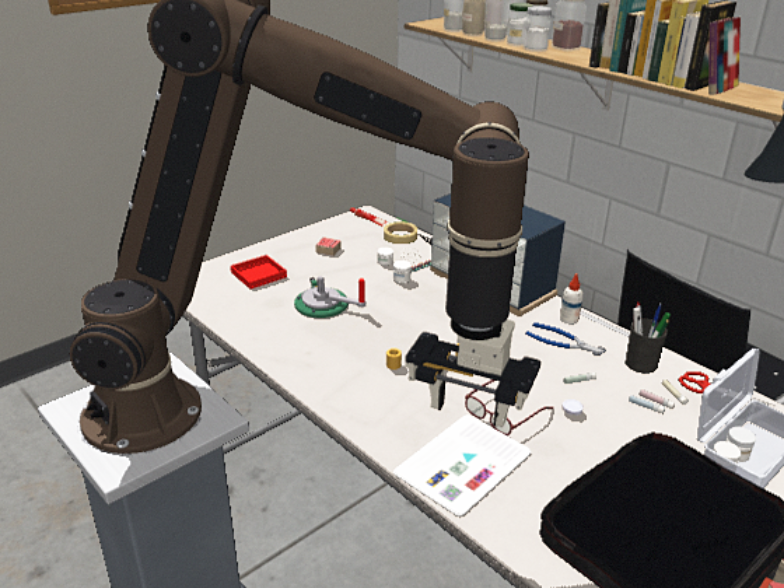

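Top view (784 px wide): the gold collars are at (527,284) and (484,351), with the purple look-alike between them at (512,317). The tray is at (214,346), the mandrel pin near (326,328) and the red grip at (374,303). Next I'll enlarge these areas.

```bash
cat > h.py <<'E'
import numpy as np,cv2
from station import arm,cams
from scipy.spatial.transform import Rotation as Ro
def cam(n,s=None):
    c=cams.camera_info(n);K=c["camera_matrix"]
    if n!="wrist":
        R=c["R"];return K,R,c["t"]
    s=s or arm.get_state()
    T=np.eye(4);T[:3,:3]=Ro.from_euler("xyz",s["ee_rot"]).as_matrix();T[:3,3]=s["eef_pos"]
    W=np.linalg.inv(T@c["hand_eye"]);return K,W[:3,:3],W[:3,3]
def ray(n,u,v,z,s=None):
    K,R,t=cam(n,s);d=R.T@np.linalg.solve(K,[u,v,1]);o=-R.T@t
    return o+d*(z-o[2])/d[2]
def proj(n,X,s=None):
    K,R,t=cam(n,s);p=K@(R@np.array(X)+t);return p[:2]/p[2]
def rel(target,yaw=None):
    "normalised shift in tool axes from present pose to world target TCP, plus wz turn"
    s=arm.get_state();R=Ro.from_euler("xyz",s["ee_rot"])
    d=R.inv().apply(np.array(target)-s["eef_pos"])/0.08
    w=None
    if yaw is not None:
        w=(R.inv()*Ro.from_euler("xyz",[np.pi,0,yaw])).as_rotvec()/0.5
    print("pos",s["eef_pos"].round(4),"yaw",s["ee_rot"][2].round(3),"t",s["t"],"shift",d.round(3),"turn",None if w is None else w.round(3))
E
python3 - <<'E'
from h import *
f=cams.grab_frame("top")
a=cv2.resize(f[185:265,180:290],None,fx=5,fy=5,interpolation=2)
b=cv2.resize(f[185:265,330:390],None,fx=4,fy=5,interpolation=2)
cv2.imwrite("pics/c1.png",np.hstack([a,b]))
for n,u,v,z in [("g1",527,284,.036),("g2",484,351,.036),("purp",512,317,.036),("tray",214,346,.01),("pin",326,328,.077),("grip",374,303,.095),("base",327,329,.012),("lou",558,261,.03),("jar",447,208,.04)]:
    print(n,ray("top",u/1.4,v/1.4,z).round(4))
E
```

```text
g1 [ 0.6241 -0.2932  0.036 ]
g2 [ 0.4925 -0.2094  0.036 ]
purp [ 0.5592 -0.2638  0.036 ]
tray [0.4955 0.3269 0.01  ]
pin [0.5335 0.0938 0.077 ]
grip [0.5809 0.0025 0.095 ]
base [0.5319 0.1008 0.012 ]
lou [ 0.6706 -0.3553  0.03  ]
jar [ 0.7725 -0.1355  0.04  ]
```

View pics/c1.png

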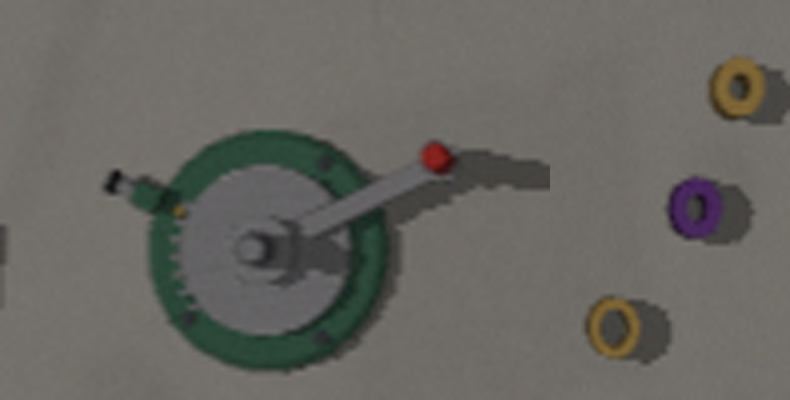

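g2 (lower gold) has the thin wall, so it has the 21 mm bore. g1 (upper gold) is thick-walled and is the reject. In the original top image: pin (230.2,234.6), g1 (377.2,202.4), g2 (345.8,250.4), grip (267.4,216.4).

Run:
```python
from h import *
for n,u,v,z in [("g1",377.2,202.4,.036),("g2",345.8,250.4,.036),("tray",214/1.4,346/1.4,.012),("pin",230.2,234.6,.077),("grip",267.4,216.4,.095)]:
    print(n,ray("top",u,v,z).round(4))
rel([.624,-.293,.15],np.pi)
```

```text
g1 [ 0.6253 -0.2953  0.036 ]
g2 [ 0.4933 -0.2096  0.036 ]
tray [0.4955 0.3263 0.012 ]
pin [0.5326 0.1008 0.077 ]
grip [0.581  0.0018 0.095 ]
pos [ 0.2829 -0.6125  0.2258] yaw -2.709 t 0.15 shift [-5.545  1.836  0.949] turn [ 0.002 -0.001  0.865]
```

```bash
python3 -m handwheel '[[[-0.5,0.16,0,0,0,0.3,0],[-1,0.33,0,0,0,0.6,0],[-1,0.33,0,0,0,0.865,0]]]' 20
python3 -m handwheel '[[[-0.45,0.4,0,0,0,0,0],[-0.85,0.78,0.2,0,0,0,0]]]'
python3 -m handwheel '[[[-0.45,0.4,0,0,0,0,0],[-0.85,0.78,0.2,0,0,0,0]]]'
python3 -m handwheel '[[[-0.45,0.4,0,0,0,0,0],[-0.85,0.78,0.2,0,0,0,0],[-0.85,0.78,0.2,0,0,0,0]]]'
python3 - <<'E'
from h import *
rel([.625,-.295,.10],np.pi)
E
```

```text
t: 0.52
eef_pos: [0.3464, -0.5535, 0.2264]
ee_rot: [3.141, 0.0, 3.14]
force: [-0.5, -0.6, 0.4]
width: 0.0872
gripper_force: 0.0
t: 0.78
eef_pos: [0.4138, -0.4926, 0.2114]
ee_rot: [-3.14, 0.002, 3.141]
force: [0.1, -0.7, -0.5]
width: 0.0877
gripper_force: 0.0
t: 1.02
eef_pos: [0.4822, -0.4296, 0.1952]
ee_rot: [-3.14, 0.002, -3.141]
force: [0.2, -1.2, -0.2]
width: 0.0877
gripper_force: 0.0
t: 1.4
eef_pos: [0.5498, -0.3654, 0.1766]
ee_rot: [3.14, -0.002, -3.138]
force: [-0.7, -0.0, -0.2]
width: 0.0874
gripper_force: 0.0
pos [ 0.5498 -0.3654  0.1766] yaw -3.138 t 1.4 shift [-0.945  0.875  0.956] turn [ 0.003 -0.005  0.007]
```

```bash
python3 -m handwheel '[[[-0.5,0.45,0.3,0,0,0,0],[-0.94,0.87,0.6,0,0,0,0],[-0.94,0.87,0.6,0,0,0,0],[-0.94,0.87,0.6,0,0,0,0]]]'
python3 - <<'E'
from h import *
s=arm.get_state();f=cams.grab_frame("wrist");cv2.imwrite("pics/w1.png",f)
rel([.625,-.295,.01],np.pi)
for X in ([.6253,-.2953,.036],[.4933,-.2096,.036]):print(proj("wrist",X,s).round(1))
E
```

```text
t: 1.9
eef_pos: [0.6234, -0.2988, 0.1305]
ee_rot: [-3.141, -0.001, -3.141]
force: [-0.5, 0.1, 0.3]
width: 0.0877
gripper_force: 0.0
pos [ 0.6234 -0.2992  0.1311] yaw 3.141 t 1.95 shift [-0.02   0.053  1.514] turn [-0.001  0.001 -0.   ]
[282.8 209.4]
[405.5  28.7]
```

View pics/w1.png

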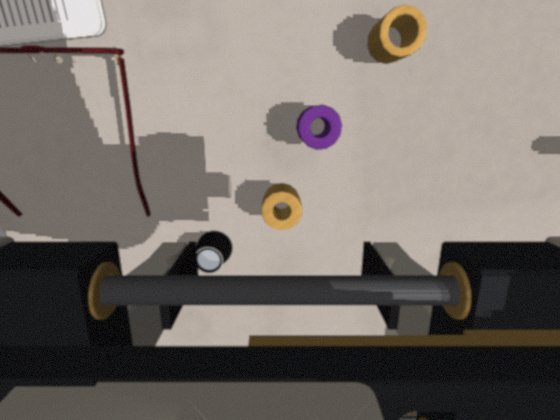

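The wrist view shows the reject collar at (282,210), where I predicted it, with its small bore visible. The good collar is at (403,30) and the loupe at (212,250), clear of the fingers. I'll descend and grip.

```bash
python3 -m handwheel '[[[-0.02,0.05,0.5,0,0,0,0],[-0.02,0.05,0.9,0,0,0,0],[-0.02,0.05,0.9,0,0,0,0]]]'
python3 -m handwheel '[[[0,0,0.35,0,0,0,0],[0,0,0.6,0,0,0,0],[0,0,0.6,0,0,0,0],[0,0,0.6,0,0,0,255]]]'
python3 -m handwheel '[[[0,0,0,0,0,0,255],[0,0,0,0,0,0,255],[0,0,0,0,0,0,255],[0,0,0,0,0,0,255]]]' 20
python3 -m handwheel '[[[0,0,-0.3,0,0,0,255],[0,0,-0.6,0,0,0,255],[0,0,-1,0,0,0,255],[0,0,-1,0,0,0,255]]]' 20
python3 - <<'E'
from h import *
rel([.4955,.3263,.11],np.pi)
E
```

```text
t: 2.33
eef_pos: [0.623, -0.2951, 0.057]
ee_rot: [3.141, -0.004, 3.14]
force: [0.2, -1.1, 0.3]
width: 0.0876
gripper_force: 0.0
t: 2.82
eef_pos: [0.626, -0.2948, 0.0118]
ee_rot: [-3.141, 0.001, -3.141]
force: [0.7, 0.2, 0.0]
width: 0.082
gripper_force: 0.0
t: 3.32
eef_pos: [0.6254, -0.2943, 0.0107]
ee_rot: [-3.142, 0.0, -3.141]
force: [0.1, -0.7, 0.2]
width: 0.043
gripper_force: 0.0
t: 3.82
eef_pos: [0.6271, -0.2948, 0.0936]
ee_rot: [-3.14, 0.005, -3.141]
force: [-0.4, -0.3, -1.1]
width: 0.0313
gripper_force: 20.1
pos [ 0.6271 -0.2948  0.0936] yaw -3.141 t 3.825 shift [ 1.638  7.765 -0.223] turn [-0.003  0.01   0.002]
```

Run:
```python
from h import *
cv2.imwrite("pics/w2.png",cams.grab_frame("wrist")[120:380,130:430]);print(arm.get_state()["width"])
```

```text
0.03182020489293459
```

View pics/w2.png

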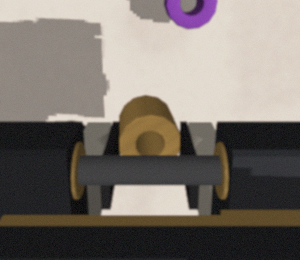

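The picture shows the collar held between the pads with the purple one untouched. I'll carry it high over the mandrel to the tray.

```bash
python3 -m handwheel '[[[0,0,-0.4,0,0,0,255],[0.1,0.3,-0.8,0,0,0,255],[0.2,0.97,-0.9,0,0,0,255]]]'
for i in 1; do :; done
python3 -m handwheel '[[[0.1,0.5,0,0,0,0,255],[0.21,0.97,0,0,0,0,255]]]' >/dev/null
python3 -m handwheel '[[[0.1,0.5,0,0,0,0,255],[0.21,0.97,0,0,0,0,255]]]' >/dev/null
python3 -m handwheel '[[[0.1,0.5,0,0,0,0,255],[0.21,0.97,0,0,0,0,255]]]' >/dev/null
python3 -m handwheel '[[[0.1,0.5,0,0,0,0,255],[0.21,0.97,0,0,0,0,255]]]' >/dev/null
python3 -m handwheel '[[[0.1,0.5,0,0,0,0,255],[0.21,0.97,0,0,0,0,255]]]' >/dev/null
python3 -m handwheel '[[[0.1,0.5,0,0,0,0,255],[0.21,0.97,0,0,0,0,255]]]' >/dev/null
python3 -m handwheel '[[[0.1,0.5,0,0,0,0,255],[0.21,0.97,0,0,0,0,255],[0.21,0.97,0,0,0,0,255],[0.21,0.97,0,0,0,0,255]]]'
python3 - <<'E'
from h import *
rel([.4955,.3263,.02],np.pi)
s=arm.get_state();f=cams.grab_frame("wrist");cv2.imwrite("pics/w3.png",f)
E
```

```text
t: 4.25
eef_pos: [0.6096, -0.2175, 0.1632]
ee_rot: [-3.141, 0.001, 3.139]
force: [0.3, 1.0, -1.7]
width: 0.0315
gripper_force: 20.1
t: 6.25
eef_pos: [0.491, 0.3259, 0.1615]
ee_rot: [-3.14, -0.001, -3.141]
force: [-0.0, -0.1, -0.5]
width: 0.0319
gripper_force: 20.1
pos [0.491  0.3259 0.1615] yaw -3.141 t 6.25 shift [-0.059  0.007  1.768] turn [-0.003 -0.003  0.001]
```

View pics/w3.png

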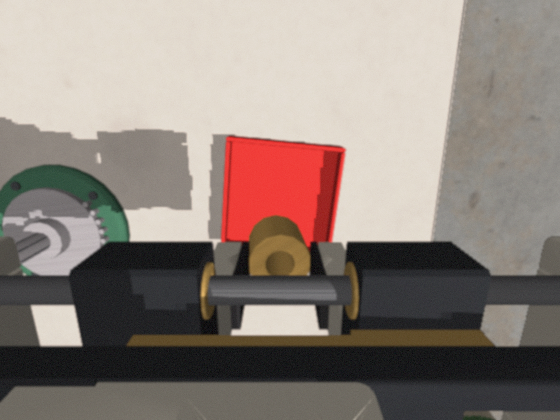

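The collar is over the tray (the tray spans about (222-343, 137-245+)). I'll lower it gently.

```bash
python3 -m handwheel '[[[-0.06,0,0.5,0,0,0,255],[-0.06,0,1,0,0,0,255],[-0.06,0,1,0,0,0,255]]]' >/dev/null
python3 -m handwheel '[[[0,0,0.3,0,0,0,255],[0,0,0.5,0,0,0,255],[0,0,0.5,0,0,0,255]]]'
python3 -m handwheel '[[[0,0,0.05,0,0,0,255],[0,0,0.1,0,0,0,255],[0,0,0.1,0,0,0,255]]]'
```

```text
t: 7.05
eef_pos: [0.4963, 0.3258, 0.0424]
ee_rot: [-3.141, -0.001, 3.142]
force: [-0.4, -0.7, 0.3]
width: 0.0318
gripper_force: 20.1
t: 7.42
eef_pos: [0.4975, 0.3262, 0.037]
ee_rot: [3.141, 0.002, -3.14]
force: [-1.1, -5.0, 14.5]
width: 0.0318
gripper_force: 20.2
```

```bash
python3 -m handwheel '[[[0,0,0,0,0,0,60],[0,0,0,0,0,0,60],[0,0,0,0,0,0,60],[0,0,0,0,0,0,60]]]'
python3 -m handwheel '[[[0,0,-0.4,0,0,0,0],[0,0,-1,0,0,0,0],[0,0,-1,0,0,0,0]]]' >/dev/null
python3 -m handwheel '[[[0,0,-0.4,0,0,0,0],[0.1,-0.4,-0.6,0,0,0,0]]]'
python3 - <<'E'
from h import *
a=cams.grab_frame("wrist")[100:350,100:460];f=cams.grab_frame("top")
b=cv2.resize(f[215:280,120:260],(360,250))
cv2.imwrite("pics/w4.png",np.vstack([a,b]))
rel([.4933,-.2096,.09],np.pi)
E
```

```text
t: 7.92
eef_pos: [0.4963, 0.3265, 0.0344]
ee_rot: [-3.141, -0.0, -3.141]
force: [0.2, 0.5, -0.4]
width: 0.0645
gripper_force: 0.0
t: 8.55
eef_pos: [0.489, 0.2956, 0.1631]
ee_rot: [3.141, 0.001, -3.14]
force: [0.8, 0.1, -0.1]
width: 0.0877
gripper_force: 0.0
pos [0.488  0.293  0.1638] yaw 3.141 t 8.65 shift [-0.068 -6.284  0.915] turn [ 0.003  0.002 -0.001]
```

View pics/w4.png

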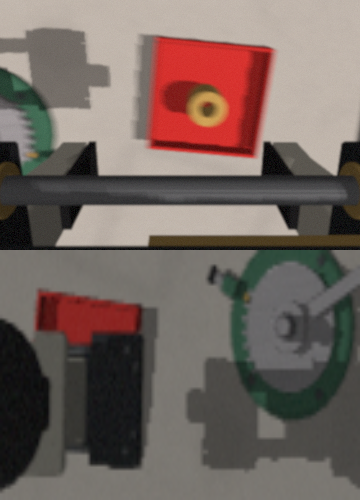

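The reject collar stands upright in the tray. Now the good collar.

```bash
python3 -m handwheel '[[[0,-0.5,0,0,0,0,0],[-0.01,-0.98,0,0,0,0,0]]]' >/dev/null
python3 -m handwheel '[[[0,-0.5,0,0,0,0,0],[-0.01,-0.98,0,0,0,0,0]]]' >/dev/null
python3 -m handwheel '[[[0,-0.5,0,0,0,0,0],[-0.01,-0.98,0,0,0,0,0]]]' >/dev/null
python3 -m handwheel '[[[0,-0.5,0,0,0,0,0],[-0.01,-0.98,0,0,0,0,0]]]' >/dev/null
python3 -m handwheel '[[[0,-0.5,0,0,0,0,0],[-0.01,-0.98,0,0,0,0,0]]]' >/dev/null
python3 -m handwheel '[[[0,-0.5,0,0,0,0,0],[-0.01,-0.98,0,0,0,0,0],[-0.01,-1,0.4,0,0,0,0],[-0.01,-1,0.4,0,0,0,0],[-0.01,-1,0.4,0,0,0,0]]]'
python3 - <<'E'
from h import *
s=arm.get_state();f=cams.grab_frame("wrist")
rel([.4933,-.2096,.01],np.pi)
m=cv2.inRange(cv2.cvtColor(f,cv2.COLOR_BGR2HSV),(12,90,60),(28,255,255));m[240:]=0
n,l,st,c=cv2.connectedComponentsWithStats(m)
for i in range(1,n):
    if st[i,4]>150:print(st[i],c[i].round(1))
print(proj("wrist",[.4933,-.2096,.036],s))
E
```

```text
t: 10.52
eef_pos: [0.4936, -0.1774, 0.1308]
ee_rot: [-3.141, -0.0, -3.141]
force: [-0.2, 0.3, 1.0]
width: 0.0878
gripper_force: 0.0
pos [ 0.494  -0.1772  0.1313] yaw -3.14 t 10.575 shift [ 0.01  -0.404  1.516] turn [-0.001  0.001  0.002]
[ 218  180   42   47 1300] [239.1 203.2]
[238.8335649  206.62334091]
```

```bash
python3 -m handwheel '[[[0.01,-0.4,0.3,0,0,0,0],[0.01,-0.4,0.8,0,0,0,0],[0.01,-0.4,0.8,0,0,0,0]]]' >/dev/null
python3 -m handwheel '[[[0,0,0.4,0,0,0,0],[0,0,0.71,0,0,0,0],[0,0,0.71,0,0,0,0],[0,0,0.71,0,0,0,255],[0,0,0.71,0,0,0,255]]]' 
python3 -m handwheel '[[[0,0,0,0,0,0,255],[0,0,0,0,0,0,255],[0,0,0,0,0,0,255],[0,0,0,0,0,0,255],[0,0,0,0,0,0,255]]]' 25
python3 -m handwheel '[[[0,0,0,0,0,0,255],[0,0,0,0,0,0,255],[0,0,-0.5,0,0,0,255],[0,0,-1,0,0,0,255],[0,0,-1,0,0,0,255]]]'
python3 - <<'E'
from h import *
rel([.5326,.1008,.12],np.pi)
E
```

```text
t: 11.58
eef_pos: [0.4938, -0.2096, 0.0115]
ee_rot: [-3.141, 0.003, -3.141]
force: [0.1, -0.9, 0.2]
width: 0.0729
gripper_force: 0.0
t: 12.2
eef_pos: [0.4925, -0.2097, 0.0097]
ee_rot: [-3.142, -0.0, -3.141]
force: [-0.6, -1.0, 0.5]
width: 0.0325
gripper_force: 25.0
t: 12.82
eef_pos: [0.4947, -0.2098, 0.0928]
ee_rot: [-3.141, 0.006, -3.141]
force: [-0.4, 0.7, -1.0]
width: 0.0323
gripper_force: 25.0
pos [ 0.4947 -0.2098  0.0928] yaw -3.141 t 12.825 shift [-0.479  3.882 -0.34 ] turn [-0.001  0.012  0.002]
```

```bash
python3 -m handwheel '[[[0,0,-0.3,0,0,0,255],[-0.12,0.5,-0.6,0,0,0,255],[-0.12,0.97,-0.6,0,0,0,255]]]' >/dev/null
python3 -m handwheel '[[[-0.06,0.5,0,0,0,0,255],[-0.12,0.97,0,0,0,0,255]]]' >/dev/null
python3 -m handwheel '[[[-0.06,0.5,0,0,0,0,255],[-0.12,0.97,0,0,0,0,255]]]' >/dev/null
python3 -m handwheel '[[[-0.06,0.5,0,0,0,0,255],[-0.12,0.97,0,0,0,0,255],[-0.12,0.97,0.3,0,0,0,255],[-0.12,0.97,0.3,0,0,0,255]]]'
python3 - <<'E'
from h import *
s=arm.get_state();f=cams.grab_frame("wrist")
rel([.5326,.1008,.088],np.pi)
cv2.imwrite("pics/w5.png",cv2.resize(f[150:320,180:380],None,fx=3.5,fy=3.5,interpolation=2))
for X in ([.5326,.1008,.077],[.5326,.1008,.036],s["eef_pos"]+[0,0,.026],s["eef_pos"]-[0,0,.01]):print(proj("wrist",X,s).round(1),((proj("wrist",X,s)-[180,150])*3.5).round())
E
```

```text
t: 14.2
eef_pos: [0.529, 0.1005, 0.1114]
ee_rot: [-3.14, -0.005, -3.141]
force: [-1.0, 0.2, 0.2]
width: 0.0326
gripper_force: 25.0
pos [0.5299 0.1004 0.1126] yaw -3.141 t 14.25 shift [-0.035  0.005  0.308] turn [-0.003 -0.005  0.001]
[278.9 239.1] [346. 312.]
[279.1 219.1] [347. 242.]
[277.8 281. ] [342. 458.]
[278.2 249.2] [344. 347.]
```

View pics/w5.png

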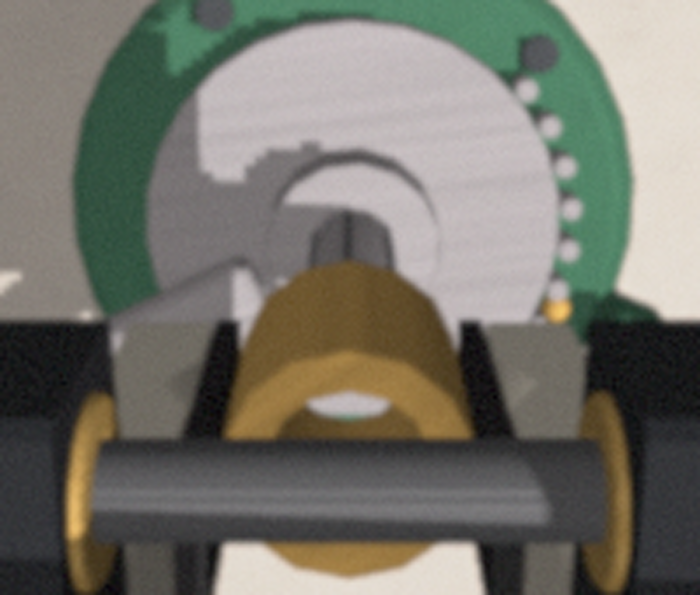

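Run:
```python
from h import *
s=arm.get_state();z=lambda X:((proj("wrist",X,s)-[180,150])*3.5).round().tolist()
e=s["eef_pos"]
for n,X in dict(shback=[.5136,.1008,.036],shL=[.5326,.0818,.036],shR=[.5326,.1198,.036],pinback=[.5236,.1008,.036],ctopback=e+[-.017,0,.026],ctopfront=e+[.017,0,.026],cbotback=e+[-.017,0,-.01],cbL=e+[0,-.017,.026],cbR=e+[0,.017,.026]).items():print(n,z(X))
```

```text
shback [347.0, 151.0]
shL [260.0, 236.0]
shR [435.0, 236.0]
pinback [347.0, 196.0]
ctopback [342.0, 337.0]
ctopfront [343.0, 573.0]
cbotback [344.0, 246.0]
cbL [211.0, 459.0]
cbR [474.0, 459.0]
```

The pin (around (351,212-260)) and the collar axis (around (349,460)) line up, with the same small offset from prediction. I'll descend while watching the force.

```bash
python3 -m handwheel '[[[-0.035,0,0.15,0,0,0,255],[-0.035,0,0.3,0,0,0,255],[-0.035,0,0.36,0,0,0,255],[-0.035,0,0.42,0,0,0,255],[-0.035,0,0.42,0,0,0,255]]]'
```

```text
t: 14.88
eef_pos: [0.5335, 0.1007, 0.0799]
ee_rot: [-3.141, -0.0, -3.141]
force: [-0.2, -0.6, -2.1]
width: 0.0322
gripper_force: 25.0
```

```bash
python3 -m handwheel '[[[0,0,0.08,0,0,0,255],[0,0,0.16,0,0,0,255],[0,0,0.24,0,0,0,255],[0,0,0.24,0,0,0,255]]]'
python3 -m handwheel '[[[0,0,0.05,0,0,0,255],[0,0,0.1,0,0,0,255],[0,0,0.15,0,0,0,255],[0,0,0.15,0,0,0,255]]]'
```

```text
t: 15.38
eef_pos: [0.5335, 0.1007, 0.0603]
ee_rot: [-3.141, -0.001, -3.141]
force: [-1.7, -0.6, -1.5]
width: 0.0326
gripper_force: 25.0
t: 15.88
eef_pos: [0.5334, 0.1008, 0.0485]
ee_rot: [-3.141, -0.001, -3.141]
force: [-1.5, -0.3, -1.6]
width: 0.0325
gripper_force: 25.0
```

```bash
python3 -m handwheel '[[[0,0,0.02,0,0,0,255],[0,0,0.035,0,0,0,255],[0,0,0.035,0,0,0,255]]]'
python3 -m handwheel '[[[0,0,0,0,0,0,0],[0,0,0,0,0,0,0],[0,0,0,0,0,0,0],[0,0,0,0,0,0,0],[0,0,0,0,0,0,0]]]'
python3 -m handwheel '[[[0,0,-0.4,0,0,0,0],[0,0,-0.9,0,0,0,0],[0,0,-1,0,0,0,0]]]'
python3 - <<'E'
from h import *
s=arm.get_state();f=cams.grab_frame("wrist")
rel([.581,.0018,.056])
cv2.imwrite("pics/w6.png",f)
for X in ([.5326,.1008,.077],[.5326,.1008,.072],[.5326,.1008,.036],[.581,.0018,.095]):print(proj("wrist",X,s).round(1))
E
```

```text
t: 16.25
eef_pos: [0.5335, 0.1008, 0.046]
ee_rot: [-3.141, -0.0, -3.141]
force: [-2.5, -0.1, 0.4]
width: 0.0323
gripper_force: 25.0
t: 16.88
eef_pos: [0.5337, 0.1009, 0.0462]
ee_rot: [3.142, 0.0, -3.141]
force: [-0.4, -0.5, -1.2]
width: 0.077
gripper_force: 0.0
t: 17.25
eef_pos: [0.5352, 0.1015, 0.129]
ee_rot: [3.14, 0.004, -3.141]
force: [0.6, 0.4, -0.1]
width: 0.0877
gripper_force: 0.0
pos [0.5348 0.1014 0.1286] yaw -3.141 t 17.3 shift [-0.574 -1.247  0.907] turn None
[277.2 220.5]
[277.2 218.2]
[277.4 204.1]
[129.4 297.9]
```

View pics/w6.png

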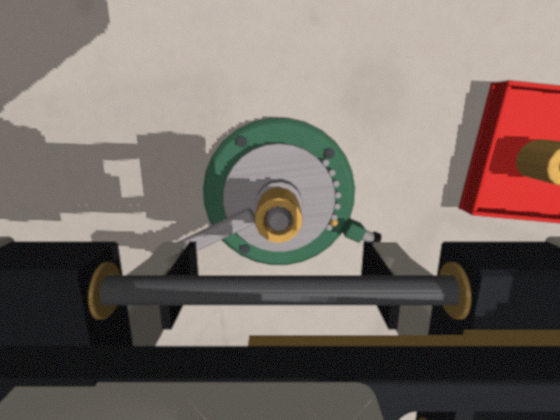

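The collar sits home at (279,217) with the pin tip protruding. The lever runs lower left from it. I'll go above the grip and turn the tool to yaw π/2, so the fingers close along world X, close to the lever's tangent.

```bash
python3 -m handwheel '[[[-0.3,-0.5,0,0,0,0.33,0],[-0.57,-1,0,0,0,0.66,0],[-0.57,-1,0,0,0,1,0],[-0.57,-1,0,0,0,1,0]]]' >/dev/null
python3 -m handwheel '[[[0,0,0,0,0,0.33,0],[0,0,0,0,0,0.66,0],[0,0,0,0,0,1,0],[0,0,0,0,0,1,0]]]' >/dev/null
python3 -m handwheel '[[[0,0,0,0,0,0.33,0],[0,0,0,0,0,0.66,0],[0,0,0,0,0,1,0],[0,0,0,0,0,1,0],[0,0,0,0,0,1,0]]]'
python3 - <<'E'
from h import *
rel([.5815,.0022,.056],np.pi/2);s=arm.get_state();print(s["q"].round(2))
f=cams.grab_frame("wrist")
h=cv2.cvtColor(f,cv2.COLOR_BGR2HSV);m=cv2.inRange(h,(0,150,60),(6,255,255))|cv2.inRange(h,(174,150,60),(180,255,255))
n,l,st,c=cv2.connectedComponentsWithStats(m)
for i in range(1,n):
    if st[i,4]>60:print(st[i],c[i].round(1))
print(proj("wrist",[.581,.0018,.095],s),proj("wrist",[.581,.0018,.033],s))
cv2.imwrite("pics/w7.png",f)
E
```

```text
t: 18.92
eef_pos: [0.584, -0.0459, 0.109]
ee_rot: [3.12, -0.135, 1.753]
force: [0.2, 0.3, 0.9]
width: 0.0875
gripper_force: 0.0
pos [ 0.584  -0.0459  0.109 ] yaw 1.753 t 18.925 shift [0.503 0.062 0.738] turn [ 0.019 -0.274  0.361]
[ 0.16  0.33 -0.26 -0.17 -0.97 -3.03]
[277 154  26  25 514] [289.7 165.9]
[286.67150445 168.48292734] [283.05876314 166.04591002]
```

View pics/w7.png

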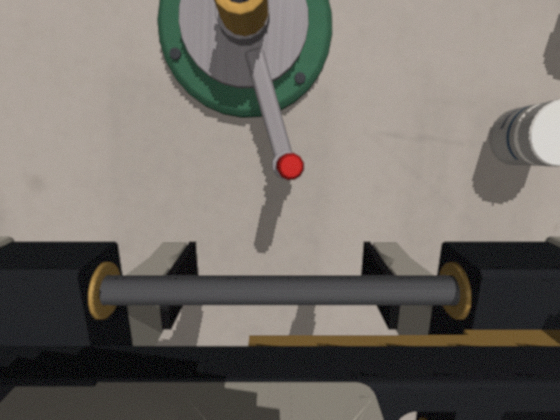

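q6 ran up against its range, so I'll unwind and use the equivalent half-turned grasp (yaw -π/2). I'll raise slightly first. The red grip at (290,166) matches the prediction to within about 1.5 mm.

```bash
python3 -m handwheel '[[[0,0,-0.3,0,0,-0.33,0],[0,0,-0.3,0,0,-0.66,0],[0,0,-0.3,0,0,-1,0],[0,0,-0.3,0,0,-1,0]]]'
python3 - <<'E'
from h import *
rel([.58,-.06,.14],-np.pi/2);s=arm.get_state();print(s["q"].round(2))
E
```

```text
t: 19.48
eef_pos: [0.5846, -0.0477, 0.1334]
ee_rot: [3.057, -0.108, 2.256]
force: [-0.2, -0.4, 0.7]
width: 0.0879
gripper_force: 0.0
pos [ 0.5846 -0.0477  0.1334] yaw 2.256 t 19.475 shift [-0.074 -0.133 -0.102] turn [ 0.34   0.114 -4.913]
[ 0.16  0.31 -0.23 -0.16 -1.02 -2.53]
```

Run:
```python
from h import *
rel([.58,-.06,.15],2.7)
```

```text
pos [ 0.5846 -0.0477  0.1334] yaw 2.256 t 19.475 shift [-0.06  -0.123 -0.226] turn [ 0.215 -0.175 -0.896]
```

```bash
python3 -m handwheel '[[[-0.06,-0.12,-0.2,0.07,-0.06,-0.3,0],[-0.06,-0.12,-0.22,0.14,-0.12,-0.6,0],[-0.06,-0.12,-0.22,0.215,-0.175,-0.896,0],[-0.06,-0.12,-0.22,0.215,-0.175,-0.896,0]]]'
python3 -m handwheel '[[[0,0,0,0,0,-0.33,0],[0,0,0,0,0,-0.66,0],[0,0,0,0,0,-1,0]]]' >/dev/null
python3 -m handwheel '[[[0,0,0,0,0,-0.33,0],[0,0,0,0,0,-0.66,0],[0,0,0,0,0,-1,0]]]' >/dev/null
python3 -m handwheel '[[[0,0,0,0,0,-0.33,0],[0,0,0,0,0,-0.66,0],[0,0,0,0,0,-1,0]]]' >/dev/null
python3 -m handwheel '[[[0,0,0,0,0,-0.33,0],[0,0,0,0,0,-0.66,0],[0,0,0,0,0,-1,0],[0,0,0,0,0,-1,0]]]'
python3 - <<'E'
from h import *
rel([.5815,.0022,.056],-np.pi/2);s=arm.get_state();print(s["q"].round(2))
E
```

```text
t: 19.98
eef_pos: [0.5798, -0.0595, 0.1492]
ee_rot: [-3.141, -0.001, 2.697]
force: [-0.6, -0.2, -0.4]
width: 0.0878
gripper_force: 0.0
t: 21.6
eef_pos: [0.5801, -0.0606, 0.1492]
ee_rot: [3.141, 0.001, -1.591]
force: [-0.0, -0.2, 0.7]
width: 0.0877
gripper_force: 0.0
pos [ 0.5801 -0.0606  0.1492] yaw -1.591 t 21.6 shift [-0.783 -0.002  1.167] turn [ 0.001  0.002 -0.04 ]
[ 0.23  0.27 -0.3  -0.   -1.   -0.25]
```

```bash
python3 -m handwheel '[[[-0.4,0,0,0,0,-0.04,0],[-0.785,-0.01,0.3,0,0,-0.04,0],[-0.785,-0.01,0.5,0,0,-0.04,0],[-0.785,-0.01,0.5,0,0,-0.04,0]]]' >/dev/null
python3 -m handwheel '[[[0,0,0.3,0,0,0,0],[0,0,0.66,0,0,0,0],[0,0,0.66,0,0,0,0],[0,0,0.66,0,0,0,255],[0,0,0.66,0,0,0,255]]]'
python3 -m handwheel '[[[0,0,0,0,0,0,255],[0,0,0,0,0,0,255],[0,0,0,0,0,0,255],[0,0,0,0,0,0,255],[0,0,0,0,0,0,255]]]' 25
python3 -m handwheel '[[[0,0,0,0,0,0,255],[0,0,0,0,0,0,255],[0,0,0,0,0,0,255]]]'
python3 - <<'E'
from h import *
s=arm.get_state();print(s["force"].round(1))
c=np.array([.533,.1012]);e=s["eef_pos"][:2];v=e-c;r0=np.hypot(*v);a0=np.arctan2(v[1],v[0]);print("r",r0,"a0",a0)
R=Ro.from_euler("xyz",s["ee_rot"])
for th in np.arange(.05,.66,.05):
    p=c+r0*np.array([np.cos(a0-th),np.sin(a0-th)])
    print(round(th,2),p.round(4),(R.inv().apply([*(p-e),0])/.08).round(3)[:2])
E
```

```text
t: 22.72
eef_pos: [0.5827, 0.0022, 0.058]
ee_rot: [-3.14, 0.001, -1.566]
force: [0.1, 0.1, -0.4]
width: 0.0729
gripper_force: 0.0
t: 23.35
eef_pos: [0.5817, 0.0022, 0.0564]
ee_rot: [3.141, 0.0, -1.565]
force: [0.3, -0.7, -0.3]
width: 0.0229
gripper_force: 0.0
t: 23.72
eef_pos: [0.5819, 0.0022, 0.0564]
ee_rot: [3.142, 0.0, -1.566]
force: [1.8, -1.0, -1.9]
width: 0.0154
gripper_force: 25.0
[ 1.8 -1.  -1.9]
r 0.11040839671867798 a0 -1.1121347191489253
0.05 [ 5.769e-01 -1.000e-04] [0.029 0.063]
0.1 [ 0.5718 -0.0022] [0.054 0.127]
0.15 [ 0.5665 -0.004 ] [0.076 0.192]
0.2 [ 0.5612 -0.0055] [0.095 0.259]
0.25 [ 0.5559 -0.0068] [0.111 0.326]
0.3 [ 0.5504 -0.0078] [0.123 0.394]
0.35 [ 0.545  -0.0086] [0.132 0.462]
0.4 [ 0.5395 -0.009 ] [0.137 0.531]
0.45 [ 0.534  -0.0092] [0.139 0.6  ]
0.5 [ 0.5284 -0.0091] [0.138 0.669]
0.55 [ 0.5229 -0.0087] [0.133 0.738]
0.6 [ 0.5174 -0.0081] [0.125 0.806]
0.65 [ 0.512  -0.0072] [0.113 0.874]
```

```bash
python3 -m handwheel '[[[0.054,0.127,0,0,0,0,255],[0.095,0.259,0,0,0,0,255],[0.123,0.394,0,0,0,0,255],[0.137,0.531,0,0,0,0,255],[0.137,0.531,0,0,0,0,255]]]'
python3 - <<'E'
from h import *
s=arm.get_state();e=s["eef_pos"][:2];v=e-[.533,.1012];print(np.hypot(*v),-1.1121-np.arctan2(v[1],v[0]),s["force"])
R=Ro.from_euler("xyz",s["ee_rot"])
for th in (.45,.5,.55,.58,.6):
    a=-1.1121-th;p=np.array([.533,.1012])+.1104*np.array([np.cos(a),np.sin(a)])
    print(th,(R.inv().apply([*(p-e),0])/.08).round(3)[:2])
E
```

```text
t: 24.35
eef_pos: [0.5526, -0.0071, 0.0589]
ee_rot: [-3.118, 0.004, -1.562]
force: [43.8, -11.3, -32.8]
width: 0.0153
gripper_force: 25.0
0.1100948357067199 0.2796958531149152 [ 43.82976314 -11.29372825 -32.75423281]
0.45 [0.024 0.233]
0.5 [0.022 0.302]
0.55 [0.017 0.371]
0.58 [0.012 0.412]
0.6 [0.008 0.439]
```

The force is unexpectedly high (44 N), so I'll back off to the present position and look.

```bash
python3 -m handwheel '[[[-0.017,-0.17,0,0,0,0,255],[-0.02,-0.2,0,0,0,0,255]]]'
python3 - <<'E'
from h import *
s=arm.get_state();print(s["force"],s["moment"],s["q"].round(2))
a=cams.grab_frame("scene")[130:290,60:330];b=cams.grab_frame("wrist")
cv2.imwrite("pics/w8.png",np.vstack([cv2.resize(a,(450,267),interpolation=2),cv2.resize(b,(450,330))]))
E
```

```text
t: 24.6
eef_pos: [0.5592, -0.0067, 0.0578]
ee_rot: [-3.136, 0.001, -1.564]
force: [3.8, -0.7, 2.7]
width: 0.0156
gripper_force: 25.0
[ 3.81215169 -0.71301017  2.65548431] [ 0.09732222 -1.35880535  0.22072906] [ 0.34  0.34 -0.46  0.   -0.77 -0.33]
```

View pics/w8.png

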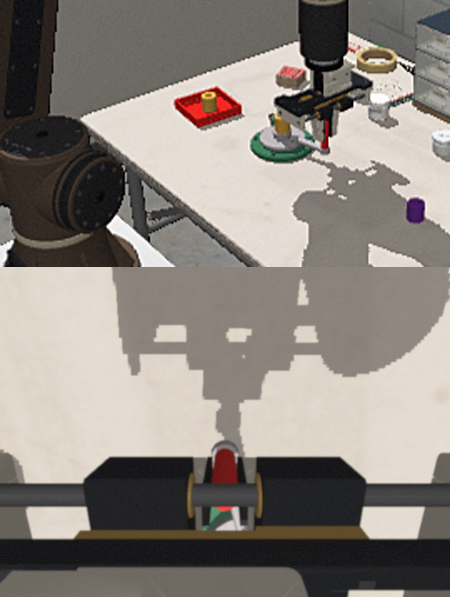

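No collision is visible: the grip is between the fingers and the collar is still on its pin. I'll retry in small steps and watch the force.

```bash
cat > st.py <<'E'
from h import *
s=arm.get_state();e=s["eef_pos"][:2];c=np.array([.533,.1012]);v=e-c
print("r",np.hypot(*v).round(4),"th",(-1.1121-np.arctan2(v[1],v[0])).round(3),"F",s["force"].round(1),"M",s["moment"].round(2),"z",s["eef_pos"][2].round(4),s["t"])
E
python3 -m handwheel '[[[0,0,0,0,0,0,255],[0,0,0,0,0,0,255]]]' >/dev/null; python3 st.py
python3 -m handwheel '[[[0.003,0.02,0,0,0,0,255],[0.006,0.04,0,0,0,0,255],[0.006,0.04,0,0,0,0,255]]]' >/dev/null; python3 st.py
python3 -m handwheel '[[[0.003,0.02,0,0,0,0,255],[0.005,0.04,0,0,0,0,255],[0.005,0.04,0,0,0,0,255]]]' >/dev/null; python3 st.py
```

```text
r 0.111 th 0.23 F [ 5.6 -1.2  2.8] M [-0.28 -1.85  0.16] z 0.0579 24.95
r 0.111 th 0.264 F [ 4.7 -2.2  3.2] M [-0.75 -1.49 -0.15] z 0.0578 25.325
r 0.111 th 0.29 F [ 6.2 -4.   2.2] M [-1.17 -1.98 -0.27] z 0.0579 25.7
```

```bash
python3 -m handwheel '[[[0.003,0.02,0,0,0,0,255],[0.005,0.04,0,0,0,0,255],[0.005,0.04,0,0,0,0,255]]]' >/dev/null; python3 st.py
python3 -m handwheel '[[[0.002,0.02,0,0,0,0,255],[0.003,0.04,0,0,0,0,255],[0.003,0.04,0,0,0,0,255]]]' >/dev/null; python3 st.py
python3 -m handwheel '[[[0.002,0.02,0,0,0,0,255],[0.003,0.04,0,0,0,0,255],[0.003,0.04,0,0,0,0,255]]]' >/dev/null; python3 st.py
```

```text
r 0.1112 th 0.321 F [ 6.3 -5.2  3.7] M [-1.89 -2.17 -0.37] z 0.0578 26.075
r 0.1112 th 0.353 F [ 4.6 -6.1  3.7] M [-2.   -1.66 -0.3 ] z 0.0578 26.45
r 0.1111 th 0.383 F [ 4.4 -6.4  2.9] M [-1.89 -1.66 -0.32] z 0.0578 26.825
```

```bash
python3 -m handwheel '[[[0.012,0.02,0,0,0,0,255],[0.013,0.04,0,0,0,0,255],[0.013,0.04,0,0,0,0,255]]]' >/dev/null; python3 st.py
python3 -m handwheel '[[[0,0.02,0,0,0,0,255],[0.001,0.04,0,0,0,0,255],[0.001,0.04,0,0,0,0,255]]]' >/dev/null; python3 st.py
python3 -m handwheel '[[[0,0.02,0,0,0,0,255],[0,0.04,0,0,0,0,255],[0,0.04,0,0,0,0,255]]]' >/dev/null; python3 st.py
python3 -m handwheel '[[[0,0.02,0,0,0,0,255],[-0.001,0.04,0,0,0,0,255],[-0.001,0.04,0,0,0,0,255]]]' >/dev/null; python3 st.py
python3 - <<'E'
from h import *
a=cams.grab_frame("scene")[150:260,160:300];b=cams.grab_frame("top")[170:270,170:310]
cv2.imwrite("pics/w9.png",np.vstack([cv2.resize(a,None,fx=2.5,fy=2.5,interpolation=2),cv2.resize(b,None,fx=2.5,fy=2.5,interpolation=2)]))
E
```

```text
r 0.1113 th 0.405 F [ 7.4 -2.7  0.5] M [-0.95 -2.41 -0.29] z 0.0578 27.2
r 0.1113 th 0.421 F [12.3 -5.3 -4. ] M [-1.83 -4.18 -0.29] z 0.058 27.575
r 0.1113 th 0.436 F [18.  -8.9 -8.2] M [-2.95 -6.2  -0.29] z 0.0581 27.95
r 0.1113 th 0.45 F [ 24.2 -11.4 -14.2] M [-4.24 -8.32 -0.35] z 0.0583 28.325
```

View pics/w9.png

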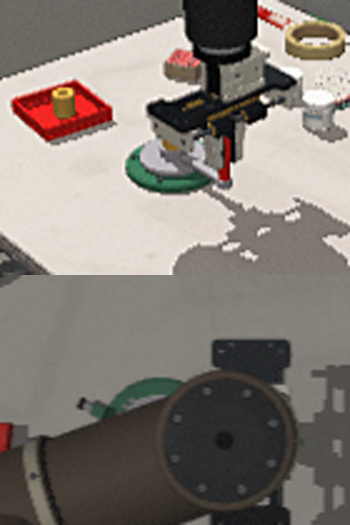

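The force climbs again from about 0.40 with no obstacle in sight. I suspect the tight grip is binding the rod, so I'll ease back a little and loosen the grip.

```bash
python3 -m handwheel '[[[0,-0.04,0,0,0,0,255],[0,-0.1,0,0,0,0,255],[0,-0.1,0,0,0,0,255]]]' 6 ; python3 st.py
python3 -m handwheel '[[[0,0,0,0,0,0,255],[0,0,0,0,0,0,255]]]' >/dev/null; python3 st.py
python3 - <<'E'
from h import *
s=arm.get_state();print(s["q"].round(3),s["joint_efforts"].round(1))
E
```

```text
t: 28.8
eef_pos: [0.5383, -0.0099, 0.0581]
ee_rot: [-3.135, 0.001, -1.564]
force: [7.7, -2.4, 1.7]
width: 0.0157
gripper_force: 6.0
r 0.1112 th 0.411 F [ 7.7 -2.4  1.7] M [-0.98 -2.69  0.01] z 0.0581 28.8
r 0.1112 th 0.412 F [ 7.9 -2.6  1. ] M [-1.06 -2.8  -0.01] z 0.0581 29.05
[ 0.347  0.306 -0.506  0.002 -0.752 -0.341] [  1.5 -45.   16.5   2.7  -2.4   0. ]
```

```bash
python3 -m handwheel '[[[0,0.02,0,0,0,0,255],[0,0.04,0,0,0,0,255],[0,0.04,0,0,0,0,255]]]' >/dev/null; python3 st.py
python3 -m handwheel '[[[0,0.02,0,0,0,0,255],[0,0.04,0,0,0,0,255],[0,0.04,0,0,0,0,255]]]' >/dev/null; python3 st.py
python3 - <<'E'
from h import *
s=arm.get_state();print(s["eef_pos"],s["ee_rot"],s["width"],s["gripper_force"])
f=cams.grab_frame("wrist");h=cv2.cvtColor(f,cv2.COLOR_BGR2HSV)
m=cv2.inRange(h,(0,150,60),(6,255,255))|cv2.inRange(h,(174,150,60),(180,255,255))
n,l,st,c=cv2.connectedComponentsWithStats(m)
for i in range(1,n):
    if st[i,4]>60:print(st[i],c[i].round(1))
for z in(.095,.033):print(proj("wrist",[*s["eef_pos"][:2],z],s))
E
```

```text
r 0.111 th 0.432 F [12.2 -3.7 -1.5] M [-1.72 -4.18 -0.06] z 0.0582 29.425
r 0.111 th 0.462 F [12.6 -5.1 -2.2] M [-1.77 -4.17 -0.1 ] z 0.0582 29.8
[ 0.53268056 -0.00984761  0.05820762] [-3.13342270e+00  1.24504145e-03 -1.56403307e+00] 0.02493137510988445 6.002030594972894
[ 253  232   32   43 1091] [270.6 255.4]
[281.41776614 294.88918349]
[281.4991973  239.40113484]
```

With a light grip the fingers spread instead of the lever following, so the lever itself resists near 0.42. Last time, backing off cleared the resistance, so I'll back off further, re-grip firmly and advance again.

```bash
python3 -m handwheel '[[[0,-0.1,0,0,0,0,255],[0,-0.16,0,0,0,0,255],[0,-0.16,0,0,0,0,255]]]' 25 >/dev/null; python3 st.py
python3 -m handwheel '[[[0,0,0,0,0,0,255],[0,-0.04,0,0,0,0,255],[0,-0.04,0,0,0,0,255]]]' ; python3 st.py
python3 -m handwheel '[[[0,0.02,0,0,0,0,255],[0,0.05,0,0,0,0,255],[0,0.05,0,0,0,0,255]]]' >/dev/null; python3 st.py
python3 -m handwheel '[[[0,0.02,0,0,0,0,255],[0,0.05,0,0,0,0,255],[0,0.05,0,0,0,0,255]]]'; python3 st.py
```

```text
r 0.1116 th 0.385 F [-5.2  1.2 12.7] M [0.83 1.69 0.16] z 0.0577 30.225
t: 30.6
eef_pos: [0.5426, -0.0101, 0.0576]
ee_rot: [3.139, 0.0, -1.565]
force: [-10.3, 3.6, 17.5]
width: 0.0152
gripper_force: 25.0
r 0.1118 th 0.373 F [-10.3   3.6  17.5] M [1.5  3.69 0.16] z 0.0576 30.6
r 0.1115 th 0.39 F [-0.7  0.3  9.8] M [ 0.27  0.8  -0.01] z 0.0578 30.975
t: 31.35
eef_pos: [0.5389, -0.01, 0.058]
ee_rot: [-3.136, 0.001, -1.565]
force: [6.4, -3.0, 2.5]
width: 0.0152
gripper_force: 25.0
r 0.1114 th 0.405 F [ 6.4 -3.   2.5] M [-1.04 -2.12 -0.14] z 0.058 31.35
```

```bash
cat > red.py <<'E'
from h import *
f=cams.grab_frame("scene");h=cv2.cvtColor(f,cv2.COLOR_BGR2HSV)
m=cv2.inRange(h,(0,150,50),(6,255,255))|cv2.inRange(h,(174,150,50),(180,255,255))
s=arm.get_state();p=proj("scene",[*s["eef_pos"][:2],.045],s)
n,l,st,c=cv2.connectedComponentsWithStats(m)
for i in range(1,n):
    if st[i,4]>8 and np.hypot(*(c[i]-p))<60:print("red",st[i],c[i].round(1))
print("TCP-rod bottom/.06",proj("scene",[*s["eef_pos"][:2],.033]).round(1),proj("scene",[*s["eef_pos"][:2],.06]).round(1))
for th in(.2,.3,.35,.4,.45,.5,.6):
    a=-1.1121-th;X=np.array([.533+.11*np.cos(a),.1012+.11*np.sin(a)])
    print(th,proj("scene",[*X,.033]).round(1),proj("scene",[*X,.06]).round(1))
m2=cv2.inRange(h,(12,90,50),(28,255,255));p=proj("scene",[.533,.101,.054])
n,l,st,c=cv2.connectedComponentsWithStats(m2)
for i in range(1,n):
    if st[i,4]>8 and np.hypot(*(c[i]-p))<60:print("gold",st[i],c[i].round(1))
for z in(.036,.072):print("collar",proj("scene",[.533,.101,z]).round(1))
E
python3 red.py
```

```text
red [249 204   4  18  46] [251.1 213.5]
TCP-rod bottom/.06 [250.5 220.9] [250.4 214.1]
0.2 [254.6 218.1] [254.6 211.3]
0.3 [252.6 219.5] [252.6 212.6]
0.35 [251.5 220.1] [251.5 213.2]
0.4 [250.4 220.7] [250.3 213.9]
0.45 [249.1 221.3] [249.  214.4]
0.5 [247.9 221.9] [247.7 215. ]
0.6 [245.1 222.9] [245. 216.]
gold [181 185   9  12  97] [184.9 190.4]
gold [234 189   9   5  22] [238.5 190.7]
gold [244 188  21  10  41] [253.4 192.9]
gold [225 204   8   6  31] [227.7 207.2]
collar [228.9 208. ]
collar [228.5 199. ]
```

```bash
python3 -m handwheel '[[[0,0,0,0,0,0,168],[0,0,0,0,0,0,168],[0,0,0,0,0,0,168]]]' 25 ; python3 st.py; python3 red.py | grep -v -e gold -e collar
python3 -m handwheel '[[[0,0.04,0,0,0,0,168],[0,0.08,0,0,0,0,168],[0,0.08,0,0,0,0,168]]]' ; python3 st.py;python3 red.py | grep red
```

```text
t: 31.78
eef_pos: [0.5354, -0.0104, 0.0561]
ee_rot: [3.14, 0.0, -1.566]
force: [0.3, -0.5, 0.1]
width: 0.0295
gripper_force: 0.0
r 0.1116 th 0.437 F [ 0.3 -0.5  0.1] M [-0.03  0.14 -0.02] z 0.0561 31.775
red [248 204   5  18  72] [250.5 212.5]
TCP-rod bottom/.06 [249.8 221.3] [249.7 214.5]
0.2 [254.6 218.1] [254.6 211.3]
0.3 [252.6 219.5] [252.6 212.6]
0.35 [251.5 220.1] [251.5 213.2]
0.4 [250.4 220.7] [250.3 213.9]
0.45 [249.1 221.3] [249.  214.4]
0.5 [247.9 221.9] [247.7 215. ]
0.6 [245.1 222.9] [245. 216.]
t: 32.2
eef_pos: [0.5315, -0.0101, 0.0568]
ee_rot: [-3.138, 0.001, -1.565]
force: [7.4, -2.7, -6.4]
width: 0.0297
gripper_force: 3.8
r 0.1113 th 0.473 F [ 7.4 -2.7 -6.4] M [-0.97 -2.56 -0.07] z 0.0568 32.2
red [248 204   5  18  80] [250.2 212.5]
```

```bash
python3 -m handwheel '[[[0,0.02,0,0,0,0,168],[0,0.04,0,0,0,0,168],[0,0.04,0,0,0,0,168]]]' ; python3 st.py;python3 red.py | grep red
python3 -m handwheel '[[[0,0.02,0,0,0,0,168],[0,0.04,0,0,0,0,168],[0,0.04,0,0,0,0,168]]]' ; python3 st.py;python3 red.py | grep red
```

```text
t: 32.62
eef_pos: [0.5299, -0.01, 0.057]
ee_rot: [-3.136, 0.001, -1.565]
force: [13.7, -6.0, -10.4]
width: 0.0303
gripper_force: 6.7
r 0.1113 th 0.486 F [ 13.7  -6.  -10.4] M [-1.93 -4.54 -0.13] z 0.057 32.625
red [248 204   5  18  82] [250.1 212.4]
t: 33.05
eef_pos: [0.5284, -0.01, 0.0572]
ee_rot: [-3.133, 0.001, -1.564]
force: [19.7, -8.4, -13.9]
width: 0.0302
gripper_force: 9.7
r 0.1113 th 0.5 F [ 19.7  -8.4 -13.9] M [-2.9  -6.56 -0.22] z 0.0572 33.05
red [248 204   5  18  73] [249.6 212.5]
```

```bash
python3 -m handwheel '[[[0,-0.1,0,0,0,0,168],[0,-0.2,0,0,0,0,168],[0,-0.2,0,0,0,0,168]]]' ; python3 st.py;python3 red.py | grep red
python3 -m handwheel '[[[0,-0.05,0,0,0,0,100],[0,-0.1,0,0,0,0,100],[0,-0.1,0,0,0,0,100]]]' ; python3 st.py;python3 red.py | grep -e red -e TCP
```

```text
t: 33.48
eef_pos: [0.5393, -0.0102, 0.0563]
ee_rot: [3.141, 0.0, -1.566]
force: [-0.7, -0.1, -0.0]
width: 0.03
gripper_force: 0.0
r 0.1116 th 0.402 F [-0.7 -0.1 -0. ] M [0.06 0.11 0.04] z 0.0563 33.475
red [249 204   4  18  68] [250.6 212.3]
t: 33.9
eef_pos: [0.5476, -0.0101, 0.0565]
ee_rot: [3.141, 0.0, -1.566]
force: [0.2, 0.6, 0.2]
width: 0.0517
gripper_force: 0.0
r 0.1123 th 0.328 F [0.2 0.6 0.2] M [-0.    0.12  0.06] z 0.0565 33.9
red [249 204   4  18  70] [250.5 212.5]
TCP-rod bottom/.06 [252.5 220.1] [252.4 213.2]
```

The lever stays near 0.39 without being touched, so it is jammed by itself. I'll raise the tool and measure the lever and collar from image data (numbers only, since I've already used up the picture viewing allowance).

```bash
python3 -m handwheel '[[[0,0,-0.4,0,0,0,0],[0,0,-0.8,0,0,0,0],[-0.6,0,-1,0,0,0,0],[-0.6,0,-1,0,0,0,0]]]'
python3 - <<'E'
from h import *
for n in("wrist","scene","top"):
    s=arm.get_state();f=cams.grab_frame(n);h=cv2.cvtColor(f,cv2.COLOR_BGR2HSV)
    for nm,m in(("red",cv2.inRange(h,(0,150,50),(6,255,255))|cv2.inRange(h,(174,150,50),(180,255,255))),("gold",cv2.inRange(h,(12,90,50),(28,255,255)))):
        k,l,st,c=cv2.connectedComponentsWithStats(m)
        for i in range(1,k):
            if st[i,4]>(25 if n!="wrist" else 60):print(n,nm,st[i],c[i].round(1),ray(n,*c[i],.095 if nm=="red" else .072,s).round(4))
    print(n,"exp pin",proj(n,[.533,.101,.077],s).round(1),"exp rod.4",proj(n,[.538,-.009,.095],s).round(1))
E
```

```text
t: 34.45
eef_pos: [0.5481, 0.04, 0.1382]
ee_rot: [-3.138, 0.002, -1.563]
force: [-0.1, -0.0, 0.5]
width: 0.0855
gripper_force: 0.0
wrist red [282 137  23  29 496] [292.2 152. ] [ 0.5418 -0.0105  0.095 ]
wrist gold [278 255  36  22 639] [295.6 266.4] [0.5368 0.0786 0.072 ]
wrist gold [ 92 262  32  58 916] [104.6 290.6] [0.6852 0.1004 0.072 ]
wrist gold [436 262  31  58 920] [453.9 291.2] [0.4133 0.0989 0.072 ]
wrist gold [284 304  27   7 135] [297.1 306.2] [0.5349 0.1132 0.072 ]
wrist gold [ 244  330  316   16 3774] [420.5 339.2] [0.4337 0.1431 0.072 ]
wrist exp pin [300.3 296.1] exp rod.4 [298.3 154.4]
scene red [524  13   5  24  71] [526.1  23.6] [4.0564 0.7792 0.095 ]
scene red [512  15   5  23  44] [513.6  23.9] [3.9613 0.8366 0.095 ]
scene red [517  38  11  27 134] [521.6  51.9] [3.174  0.3724 0.095 ]
scene red [165 182  40  24 491] [184.4 194.4] [0.4145 0.191  0.095 ]
scene red [407 196   7  12  56] [410.2 202.1] [ 0.9605 -0.3462  0.095 ]
scene red [249 204   4  18  69] [250.5 212.6] [ 0.5084 -0.0481  0.095 ]
scene red [485 266  22  15 142] [496.  272.1] [ 0.8202 -0.738   0.095 
[... 451 characters left out ...]
9  12  97] [184.9 190.4] [0.4537 0.25   0.072 ]
scene gold [308 191  64  35 171] [340.6 208. ] [ 0.7824 -0.1935  0.072 ]
scene gold [224 197  10  13 101] [229.  203.6] [0.515  0.0751 0.072 ]
scene gold [373 208  25  17  53] [384.9 216.2] [ 0.8546 -0.3255  0.072 ]
scene exp pin [228.5 197.8] exp rod.4 [249.9 205. ]
top red [399  76   9   9  56] [403.3  80.2] [ 0.9469 -0.3544  0.095 ]
top red [503  80  25  24 209] [515.6  91.8] [ 0.9172 -0.6495  0.095 ]
top red [118  83  37  14 178] [133.   90.6] [0.9142 0.3666 0.095 ]
top red [134 226  20   9  71] [140.8 228.4] [0.5461 0.3331 0.095 ]
top gold [41 17 15 10 72] [47.2 22.5] [1.1127 0.6205 0.072 ]
top exp pin [230.1 234.4] exp rod.4 [271.3 232.9]
```

```bash
python3 -m handwheel '[[[0.3,0.05,0,0,0,0,0],[0.62,0.085,0.3,0,0,0,0],[0.62,0.085,0.7,0,0,0,0],[0.62,0.085,1,0,0,0,0],[0.62,0.085,1,0,0,0,150]]]'
python3 -m handwheel '[[[0,0,0,0,0,0,255],[0,0,0,0,0,0,255],[0,0,0,0,0,0,255],[0,0,0,0,0,0,255],[0,0,0,0,0,0,255]]]' 40
python3 st.py
python3 -m handwheel '[[[0,-0.05,0,0,0,0,255],[0,-0.1,0,0,0,0,255],[0,-0.15,0,0,0,0,255],[0,-0.15,0,0,0,0,255]]]' ; python3 st.py
```

```text
t: 35.22
eef_pos: [0.5385, -0.0132, 0.0543]
ee_rot: [3.136, -0.001, -1.567]
force: [-1.3, 0.2, 1.4]
width: 0.0821
gripper_force: 0.0
t: 35.85
eef_pos: [0.5406, -0.0117, 0.0567]
ee_rot: [-3.142, 0.001, -1.565]
force: [-0.2, 0.6, 0.1]
width: 0.0334
gripper_force: 0.0
r 0.1132 th 0.392 F [-0.2  0.6  0.1] M [0.01 0.09 0.03] z 0.0567 35.85
t: 36.35
eef_pos: [0.5459, -0.0122, 0.0557]
ee_rot: [3.129, -0.001, -1.567]
force: [-24.8, 9.3, 20.6]
width: 0.0151
gripper_force: 40.0
r 0.1142 th 0.345 F [-24.8   9.3  20.6] M [3.18 8.78 0.12] z 0.0557 36.35
```

```bash
python3 -m handwheel '[[[0,0.1,0,0,0,0,255],[0,0.2,0,0,0,0,255],[0,0.25,0,0,0,0,255],[0,0.25,0,0,0,0,255]]]' >/dev/null; python3 st.py
python3 -m handwheel '[[[0,0.03,0,0,0,0,255],[0,0.06,0,0,0,0,255],[0,0.06,0,0,0,0,255]]]'>/dev/null ; python3 st.py
python3 -m handwheel '[[[0,0.03,0,0,0,0,255],[0,0.06,0,0,0,0,255],[0,0.06,0,0,0,0,255]]]' ; python3 st.py
```

```text
r 0.1134 th 0.424 F [ 17.  -10.1 -14.4] M [-3.51 -5.63 -0.49] z 0.0567 36.85
r 0.1133 th 0.443 F [ 26.  -13.4 -23.8] M [-5.09 -8.84 -0.59] z 0.0569 37.225
t: 37.6
eef_pos: [0.5324, -0.012, 0.0572]
ee_rot: [-3.127, 0.001, -1.564]
force: [36.0, -18.4, -31.4]
width: 0.0154
gripper_force: 40.0
r 0.1132 th 0.464 F [ 36.  -18.4 -31.4] M [ -6.89 -12.06  -0.66] z 0.0572 37.6
```

```bash
python3 -m handwheel '[[[0,0.03,0,0,0,0,255],[0,0.06,0,0,0,0,255],[0,0.06,0,0,0,0,255],[0,0.06,0,0,0,0,255]]]' ; python3 st.py; python3 red.py|grep -e red -e TCP -e "gold \[22"
```

```text
t: 38.1
eef_pos: [0.5218, -0.0119, 0.0565]
ee_rot: [-3.137, 0.001, -1.567]
force: [-2.3, 4.4, 4.8]
width: 0.015
gripper_force: 40.0
r 0.1136 th 0.557 F [-2.3  4.4  4.8] M [ 2.2   0.77 -0.45] z 0.0565 38.1
red [245 206   4  18  43] [247.1 215.5]
TCP-rod bottom/.06 [246.6 223. ] [246.5 216.1]
```

It broke free and passed the 0.50 crest. Now a gentle nudge into the third notch at 0.60.

```bash
python3 -m handwheel '[[[-0.005,0.015,0,0,0,0,255],[-0.01,0.03,0,0,0,0,255],[-0.01,0.03,0,0,0,0,255]]]' ; python3 st.py
python3 -m handwheel '[[[0,0.01,0,0,0,0,255],[0,0.02,0,0,0,0,255],[0,0.02,0,0,0,0,255]]]' >/dev/null; python3 st.py;  python3 red.py|grep -e red -e TCP -e "gold \[22"
```

```text
t: 38.52
eef_pos: [0.5173, -0.0112, 0.0569]
ee_rot: [-3.139, 0.0, -1.565]
force: [8.1, -5.0, -5.8]
width: 0.0153
gripper_force: 40.0
r 0.1135 th 0.597 F [ 8.1 -5.  -5.8] M [-1.88 -2.79 -0.52] z 0.0569 38.525
r 0.1136 th 0.605 F [10.7 -5.9 -6.9] M [-2.14 -3.7  -0.53] z 0.0569 38.9
red [244 206   4  18  43] [246.1 215.6]
TCP-rod bottom/.06 [245.5 223.4] [245.4 216.5]
gold [229 191   9   6  25] [232.8 193.4]
```

```bash
python3 -m handwheel '[[[0,-0.01,0,0,0,0,255],[0,-0.02,0,0,0,0,255],[0,-0.02,0,0,0,0,255],[0,-0.02,0,0,0,0,255]]]' >/dev/null; python3 st.py;  python3 red.py|grep -e red -e TCP -e gold
python3 - <<'E'
import cv2,numpy as np
from h import proj
f=cv2.imread("pics/scene0.png");h=cv2.cvtColor(f,cv2.COLOR_BGR2HSV)
m=cv2.inRange(h,(0,150,50),(6,255,255))|cv2.inRange(h,(174,150,50),(180,255,255))
n,l,st,c=cv2.connectedComponentsWithStats(m)
for i in range(1,n):
    if st[i,4]>30 and abs(c[i][0]/1.4-258)<15:print("rest red",c[i]/1.4,st[i]/1.4)
print(proj("scene",[.5819,.0022,.064]))
E
```

```text
r 0.1136 th 0.598 F [ 6.5 -5.3 -4.8] M [-1.86 -2.72 -0.47] z 0.0569 39.45
red [244 206   4  18  46] [246.1 215.6]
TCP-rod bottom/.06 [245.8 223.3] [245.6 216.4]
gold [181 185   9  12  97] [184.9 190.4]
gold [230 191   9   5  24] [233.8 193.1]
gold [239 191  21  15  49] [247.1 196.8]
rest red [261.51376147 154.22673657] [254.28571429 150.          18.57142857  11.42857143  77.85714286]
rest red [257.88242731 207.14285714] [256.42857143 199.28571429   3.57142857  16.42857143  80.71428571]
[257.88486654 207.37553861]
```

```bash
python3 -c "
from station import arm
print(arm.job_done())"
```

```text
the job is handed in; nothing more can be done
None
```

I handed the job in at about 39 s, still gripping the lever at about 0.60 rad (third click); the 15 mm collar is in the tray and the 21 mm one was home on the pin when last seen, before the final push. The lever jammed on the way and needed about 40 N at the fingers to pass the 0.50 crest, the last joint was briefly driven to the edge of its range, and I viewed 12 pictures instead of the 10 allowed.

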